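# Unlock the office deposit box

### The job

Unlock the deposit box: take the big key out of its wooden stand, put its blade upright into the lock in the lid, press and twist it until it drops fully home, then turn it clockwise a quarter turn to the stop. Leave the key standing fully home in the turned lock, let go of it, and do not disturb the other things on the table.

Things in the scene. Friction and masses are not known exactly. Their poses are not given: they have to be found in the camera images.
- key_grip (a point): centre of the key's bow (its handle), a dark-red flat plate 64 mm wide (along the point's x), 14 mm thick (along y), 40 mm high (along z, which points from blade to bow). The key stands blade down, bow up, in the stand. The end of the blade is 100 mm below this point
- key_tip (a point): middle of the end of the key's blade, 100 mm below key_grip along the key's z; same axes
- stand: fixed dark wooden block, 80 (x) x 64 (y) x 55 mm high, origin at the centre of its underside. A slot 29 x 11 mm along its x holds the key's blade; the slot's floor is 12 mm above the table, so the key must rise 43 mm to come clear
- safe: fixed beige steel deposit box, 190 (x) x 160 (y) x 90 mm high, origin at the centre of its underside. The lock is in the middle of its top. A red dot on the -x side marks locked, a green dot on the +y side unlocked; the lock's dark-red pointer shows its state
- lock_mouth (a point): centre of the keyway's mouth, on the lock's axis, in the plane of the steel plug's upper face; z up. Its axes turn with lock and do NOT show which way the keyway runs. The keyway is a slot 29 x 11 mm, 25 mm deep; its direction differs each time and is not measured: up to 30 degrees either side of the box's x axis when locked. The key fits either way round
- lock_seat (a point): fixed point of the box on the lock's axis, level with the box's top, box's axes. The plug lies in a brass collar of 34 mm inner diameter standing 6 mm above it. Plug and collar are sprung: they sink by up to 6 mm at 1 N/mm after a preload of 2 N. A blade resting across the keyway presses the plug down; when it comes into line it drops in and the plug springs back up
- lock (a joint): angle of the lock, rad, growing clockwise seen from above: 0 locked (a stop: it cannot go anticlockwise), 1.57 unlocked (a stop). Stiff to turn, about 0.18 N m, and stays where it is left; a blade dragged lightly over the plug does not turn it. The key has 0.1 to 0.25 rad of play in the keyway
- stapler: bystander: dark-red and black stapler, 150 x 36 x 50 mm, origin under its centre, long axis x
- mug: bystander: white mug, 80 mm diameter, 95 mm high, origin under its centre
- pencup: bystander: dark steel cup of pens, 76 mm diameter, 100 mm high, pens to 155 mm, origin under its centre
- vase: bystander: white vase with flowers, 90 mm diameter, 130 mm high, flowers to 220 mm, origin under its centre
- tape: bystander: black tape dispenser, 60 x 140 x 84 mm, origin under its centre
- calculator: bystander: grey desk calculator, 110 x 160 x 22 mm, origin under its centre
- key: the key as a whole, 120 mm long, about 0.12 kg, origin and axes as key_tip. Flat brass blade 26 mm wide (x), 8 mm thick (y), 50 mm long (z from 0), then a brass shank of 12 mm diameter to z = 80 mm, then the bow to 120 mm. It looks the same after a half turn about z
Not all that is in view belongs to the job. What is shaped like the key but blue or grey is not meant.

How it is judged:
By the outcome, as a careful person would: the job done as asked, in the order asked, and still so for the second after the job is handed in, with the robot touching nothing.
It also fails if it takes over 58 s, if anything falls off the work surface, if the arm or the gripper's body presses on something with over 40 N, if the wrist force passes 120 N, or if a joint passes its speed limit or range.

### The arm

A 6-joint arm with a two-finger parallel gripper is mounted at the origin on the work surface. World frame = base frame: x ahead of the robot, y to its left, z up, the work surface at z = 0. Lengths are in m, angles in rad, forces in N, time in s.
With the tool pointing down it reaches from about 0.3 to 0.775 m from the base axis. Payload 14.6 kg.
Tool frame: the origin (TCP) lies between the finger pads; the fingertips stand arm.tip_reach ahead of it and the grasp point (between the pads) lies 11 mm behind it (arm.tip_reach is the distance from the TCP to the fingertips, in m); z points along the fingers, y is the line along which they close (so a half turn about z gives the same grasp; the last joint's range is limited). The gripper opens to 85 mm and grips with 20 to 120 N. Pads are 22 mm wide; open, the fingers measure 114 mm over their backs; the gripper's body (76 mm by 85 mm) begins 54 mm behind the grasp point. The pads swing forward as they close: fully open they stand 13 mm farther back than shut.
Start: joints at [-1.185, 0.3, 1.521, -0, 1.321, -0.067], TCP at [0.241, -0.495, 0.219] pointing down, gripper open.
Joint ranges: [-3.03, 3.03], [-0.79, 2.21], [0.23, 2.52], [-1.04, 4.18], [0, 3.07], [-2.55, 2.55]. Speed limits (rad/s): [2.22, 2.22, 2.57, 3.14, 3.14, 3.14].

### API

Orientations are given as a rotation vector (axis times angle).
In Python, from rig import arm gives the robot as it stands. The module is installed in compiled form; this text tells all that it offers.
- The arm moves only by the shell command python3 -m pendant 'ROWS'. ROWS is JSON, a list of rows, each an object of numbers: "hand": the opening, from -1 (shut) to 1 (fully open); "dx", "dy", "dz": the shift along the tool's x, y, z in units of 30 mm (1.0 is 30 mm); "roll": the turn about the tool's z in units of 360 degrees (1.0 is 360 degrees). In form: [{"hand": .., "dx": .., "dy": .., "dz": .., "roll": ..}, ...]. A call has 1 to 10 rows; each row shifts and turns the commanded pose from where the row before left it, along the tool's axes as they then stand; what a row does not reach is not made up. A row lasts 1/12 s, in which the tool goes at most 41.7 mm and 7.16 degrees, less where a joint would pass 70% of its speed; a pose out of reach is approached as far as the arm can. A call with a number of a shift or a turn outside -1 to 1 is refused whole. A call with a gripper value outside its range is refused whole. The fingers move at their own pace and stop on an object; the grip force is fixed at half the most. Time passes only in rows, so rows that do not move let the fingers close. It gives the time, the measured TCP pose, the force, the opening and the grip force at its end, in the units of the state.
- arm.get_state(): the state, without advancing time (a new reading comes with each control period).
- arm.capture(name): name is "scene" or "top" or "wrist"; returns (picture, depth): 400x640x3 uint8, red, green, blue; 400x640 float32, m along the optical axis (not along the pixel's ray), 0 where there is no reading.
- arm.camera_model(name): a dict with "intrinsics" (3x3 intrinsics, pixels), "R" (3x3) and "t" (3): a world point X has camera coordinates R X + t; the wrist camera has in their place "mount" (4x4, takes a point from camera to tool coordinates, whose origin is the TCP and whose axes are the flange's). Camera axes: x right, y down, z forward; pixel columns grow to the right and rows downward; lengths in m; the calibration is good to about 2 mm. A picture is of the moment at which its call begins: read the wrist's pose just before it. camera_model takes no time and is no camera call.
- arm.sign_off(): hands the job in; it is judged then, once.
The state is a dict: "time": time; "q": joint angles; "joint_vel": joint speeds; "effort": joint torques, N m; "position": TCP position; "orientation": TCP orientation; "force": force on the tool from outside, world axes, zero at the start; "ft_torque": the same for the moment, N m; "width": finger opening in m; "finger_force": force on a finger pad.
Only numpy, scipy, OpenCV 4.12 (cv2) and the standard library are available. Lean on these libraries where they do the work, as an engineer would, in place of code of your own. Each camera call takes 0.05 s, during which the arm holds its last target. There are 200 camera calls.

## Working session

There is one attempt and no reset: what is moved stays moved. The work goes in short steps, Python scripts to look and compute and a shell command to move; the robot and the scene stay as the last step left them, time stands still between calls to the robot, and variables do not carry over. Pictures are saved under pics/ and viewed, at most 12 in all, crops included, and the job is handed in when it is done.

```bash
mkdir -p pics; cat > h.py <<'E'
import numpy as np, cv2
from scipy.spatial.transform import Rotation as Ro
from rig import arm
def cap(name):
    s=arm.get_state(); p,d=arm.capture(name); m=arm.camera_model(name)
    K=np.array(m["intrinsics"])
    if name=="wrist":
        T=np.eye(4);T[:3,:3]=Ro.from_rotvec(s["orientation"]).as_matrix();T[:3,3]=s["position"]
        C=T@np.array(m["mount"])
    else:
        R=np.array(m["R"]);C=np.eye(4);C[:3,:3]=R.T;C[:3,3]=-R.T@np.array(m["t"])
    v,u=np.mgrid[0:400,0:640]
    P=np.stack([(u-K[0,2])/K[0,0]*d,(v-K[1,2])/K[1,1]*d,d],-1)@C[:3,:3].T+C[:3,3]
    P[d==0]=np.nan
    return p,d,P,C,K
def save(n,p): cv2.imwrite(f"pics/{n}.png",p[...,::-1])
E
python3 - <<'E'
from h import *
s=arm.get_state(); print(s, arm.tip_reach)
a,d,P,C,K=cap("scene");np.save("sceneP",P);save("scene",a)
b,d,P2,C,K=cap("top");np.save("topP",P2);save("top",b)
print(Ro.from_rotvec(s["orientation"]).as_matrix().round(3), arm.camera_model("wrist")["mount"])
E
```

```text
{'time': 0.0, 'q': array([-1.18460838e+00,  3.00492589e-01,  1.52159198e+00,  6.95206359e-06,
        1.32068381e+00, -6.65844352e-02]), 'joint_vel': array([-0.00097693, -0.00034483,  0.00086012,  0.00026424, -0.00099417,
        0.00082412]), 'effort': array([-1.81867064e-03, -5.43497586e+01, -3.61795163e+01, -1.55253583e-04,
        3.88106782e-03, -1.11569599e-05]), 'position': array([ 0.24051623, -0.49434754,  0.21840492]), 'orientation': array([-3.06029990e+00, -7.04890290e-01,  2.83321324e-04]), 'force': array([ 0.32978213, -0.28304981, -1.36288801]), 'ft_torque': array([-5.95591359e-02, -3.91728851e-02,  7.65324573e-05]), 'finger_force': 0.0, 'width': 0.085827199197678} 0.008
[[ 0.899  0.437 -0.   ]
 [ 0.437 -0.899  0.001]
 [ 0.    -0.001 -1.   ]] [[ 1.53712838e-05 -9.59646841e-01 -2.81208002e-01  7.14700018e-02]
 [ 9.99999710e-01 -1.99410456e-04  7.35167177e-04 -3.04479061e-04]
 [-7.61576675e-04 -2.81207932e-01  9.59646559e-01 -1.56339113e-01]
 [ 0.00000000e+00  0.00000000e+00  0.00000000e+00  1.00000000e+00]]
```

View pics/scene.png

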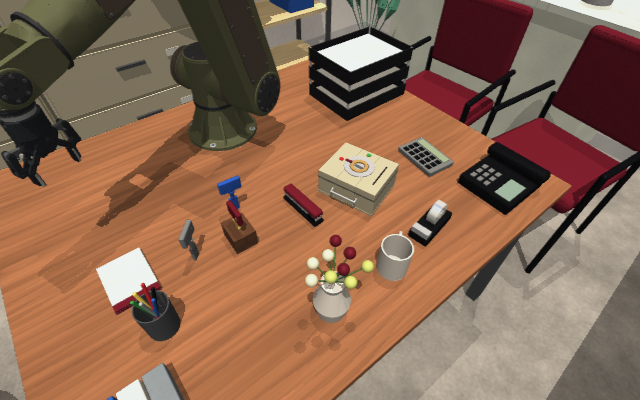

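View pics/top.png

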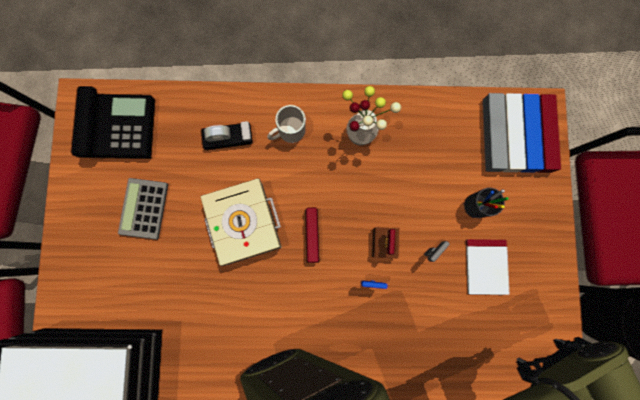

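Candidates, as pixels in the top picture: dark-red key in the stand (391,240), blue key (374,285), grey key (438,251). The red stapler (312,235) isn't key-shaped. The description picks the dark-red one. I'll check it in a close crop and measure it, along with the lock.

```bash
python3 - <<'E'
from h import *
P=np.load("topP.npy");S=np.load("sceneP.npy")
b=cv2.imread("pics/top.png");a=cv2.imread("pics/scene.png")
A=cv2.resize(b[215:300,350:450],(500,425),interpolation=cv2.INTER_CUBIC)
B=cv2.resize(a[165:265,205:275],(297,425),interpolation=cv2.INTER_CUBIC)
cv2.imwrite("pics/crop1.png",np.hstack([A,B]))
def rep(n,m,Q):
    q=Q[m];q=q[~np.isnan(q[:,0])]
    (c,wh,an)=cv2.minAreaRect((q[:,:2]*1000).astype(np.float32))
    print(n,len(q),q.mean(0).round(4),np.percentile(q[:,2],[2,50,98]).round(3),np.round(c,1),np.round(wh,1),round(an,1))
X,Y,Z=P[...,0],P[...,1],P[...,2]
r,g,bl=[b[...,i].astype(int) for i in (2,1,0)]
w=np.zeros(Z.shape,bool);w[222:268,365:405]=1
red=(r>1.8*g)&(r>1.8*bl)&(r>60)
rep("bow",w&(Z>.085),P)
rep("stand",w&(Z>.045)&(Z<.065),P)
w[:]=0;w[170:275,195:285]=1
rep("box",w&(Z>.08)&(Z<.093),P)
rep("collar",w&(Z>.0945),P)
for u,v in [(239,221),(246,244),(216,229),(312,235),(374,285),(438,251),(232,194),(391,240)]: print((u,v),P[v,u].round(3))
w=np.zeros(Z.shape,bool);w[195:235,220:250]=1
rep("scenebow",w&(S[...,2]>.085)&(a[...,2]>1.8*a[...,0]),S)
E
```

```text
bow 203 [ 0.4818 -0.1992  0.1252] [0.09  0.13  0.135] [ 481.6 -200.5] [15.7 62.6] 89.0
stand 521 [ 0.4813 -0.1967  0.055 ] [0.05  0.055 0.06 ] [ 482.1 -201.6] [64.9 79.9] 87.4
box 3665 [0.5283 0.1882 0.0897] [0.085 0.09  0.093] [530.4 189. ] [190.7 160.3] 18.5
collar 332 [0.5288 0.1884 0.0959] [0.095 0.096 0.1  ] [530.6 189.2] [182.6 146.6] 17.5
(239, 221) [0.532 0.192 0.066]
(246, 244) [0.471 0.167 0.095]
(216, 229) [0.508 0.246 0.093]
(312, 235) [ 0.499 -0.002  0.049]
(374, 285) [ 0.373 -0.159  0.118]
(438, 251) [ 0.46  -0.322  0.117]
(232, 194) [0.6   0.209 0.091]
(391, 240) [ 0.485 -0.2    0.131]
scenebow 206 [ 0.49   -0.2054  0.1201] [0.091 0.126 0.133] [ 483.6 -203.5] [64.8 14.9] 0.1
```

View pics/crop1.png

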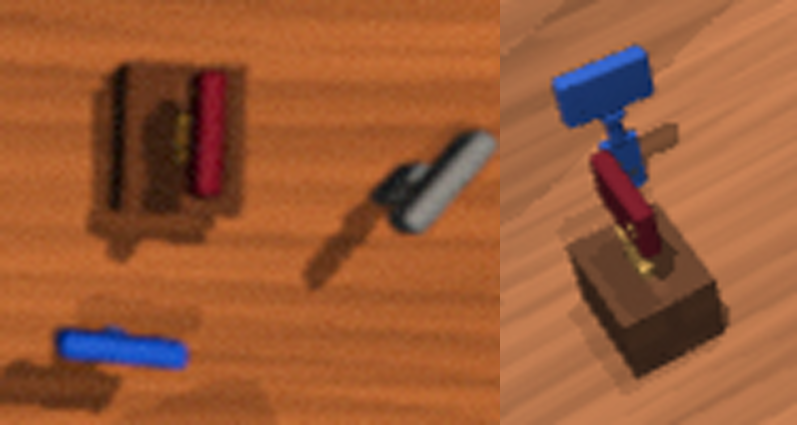

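The crop shows the dark-red bow standing upright over the stand (crop 208,130), with the blue and grey keys clearly apart, so that's the right one. Next I go over the lock for a close wrist view of the keyway.

```bash
python3 -m pendant '[{"hand":1,"dx":0.932,"dy":-0.812},{"hand":1,"dx":0.932,"dy":-0.812},{"hand":1,"dx":0.932,"dy":-0.812},{"hand":1,"dx":0.932,"dy":-0.812},{"hand":1,"dx":0.932,"dy":-0.812},{"hand":1,"dx":0.932,"dy":-0.812},{"hand":1,"dx":0.932,"dy":-0.812},{"hand":1,"dx":0.932,"dy":-0.812},{"hand":1,"dx":0.932,"dy":-0.812},{"hand":1,"dx":0.932,"dy":-0.812}]'
python3 -m pendant '[{"hand":1,"dx":0.932,"dy":-0.812},{"hand":1,"dx":0.932,"dy":-0.812},{"hand":1,"dx":0.932,"dy":-0.812},{"hand":1,"dx":0.932,"dy":-0.812},{"hand":1,"dx":0.932,"dy":-0.812},{"hand":1,"dx":0.932,"dy":-0.812},{"hand":1,"dx":0.932,"dy":-0.812},{"hand":1,"dx":0.932,"dy":-0.812},{"hand":1,"dx":0.932,"dy":-0.812},{"hand":1,"dx":0.932,"dy":-0.812}]'
python3 -m pendant '[{"hand":1},{"hand":1},{"hand":1}]'
python3 - <<'E'
from h import *
p,d,P,C,K=cap("wrist");np.save("w1P",P);save("w1",p)
print(arm.get_state()["q"].round(3),K)
E
```

```text
[-1.185  0.3    1.521  0.     1.321 -0.067] [[319.02198974   0.         319.26294649]
 [  0.         319.02198974 201.88180039]
 [  0.           0.           1.        ]]invalid input at $[0]: expected keys hand, dx, dy, dz, roll
invalid input at $[0]: expected keys hand, dx, dy, dz, roll
invalid input at $[0]: expected keys hand, dx, dy, dz, roll
```

View pics/w1.png

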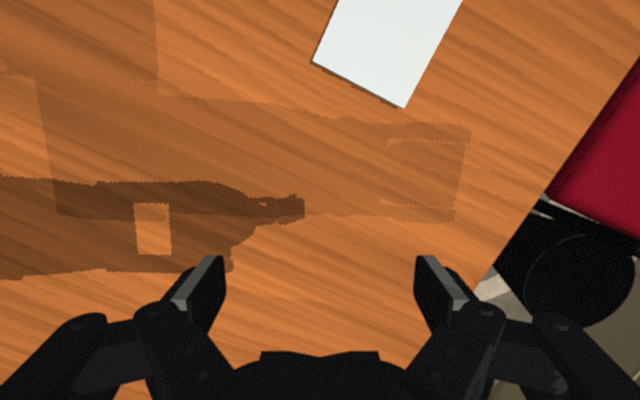

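The moves were refused because every row needs all five keys. This wrist picture is still from the start pose and shows the fingers at (200,280) and (440,280). I'll send them again with every key.

```bash
python3 -m pendant '[{"hand":1,"dx":0.932,"dy":-0.812,"dz":0,"roll":0},{"hand":1,"dx":0.932,"dy":-0.812,"dz":0,"roll":0},{"hand":1,"dx":0.932,"dy":-0.812,"dz":0,"roll":0},{"hand":1,"dx":0.932,"dy":-0.812,"dz":0,"roll":0},{"hand":1,"dx":0.932,"dy":-0.812,"dz":0,"roll":0},{"hand":1,"dx":0.932,"dy":-0.812,"dz":0,"roll":0},{"hand":1,"dx":0.932,"dy":-0.812,"dz":0,"roll":0},{"hand":1,"dx":0.932,"dy":-0.812,"dz":0,"roll":0},{"hand":1,"dx":0.932,"dy":-0.812,"dz":0,"roll":0},{"hand":1,"dx":0.932,"dy":-0.812,"dz":0,"roll":0}]'
python3 -m pendant '[{"hand":1,"dx":0.932,"dy":-0.812,"dz":0,"roll":0},{"hand":1,"dx":0.932,"dy":-0.812,"dz":0,"roll":0},{"hand":1,"dx":0.932,"dy":-0.812,"dz":0,"roll":0},{"hand":1,"dx":0.932,"dy":-0.812,"dz":0,"roll":0},{"hand":1,"dx":0.932,"dy":-0.812,"dz":0,"roll":0},{"hand":1,"dx":0.932,"dy":-0.812,"dz":0,"roll":0},{"hand":1,"dx":0.932,"dy":-0.812,"dz":0,"roll":0},{"hand":1,"dx":0,"dy":0,"dz":0,"roll":0},{"hand":1,"dx":0,"dy":0,"dz":0,"roll":0}]'
python3 - <<'E'
from h import *
p,d,P,C,K=cap("wrist");np.save("w2P",P);save("w2",p)
print(arm.get_state()["q"].round(3))
E
```

```text
time: 0.98
position: [0.3857, -0.1514, 0.219]
orientation: [3.061, 0.705, 0.0]
force: [1.0, -0.6, -0.3]
width: 0.0857
finger_force: 0.0
time: 1.73
position: [0.4868, 0.0871, 0.2184]
orientation: [-3.06, -0.709, 0.002]
force: [0.5, 0.0, -0.5]
width: 0.0858
finger_force: 0.0
[ 0.101  0.176  1.675 -0.     1.291  1.218]
```

View pics/w2.png

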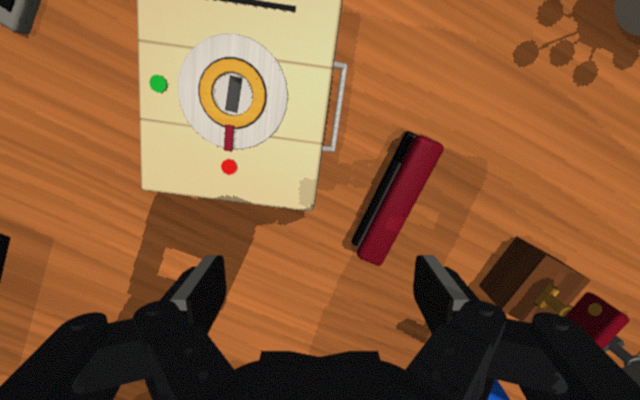

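The wrist picture shows the lock at (233,93). The dark keyway slot runs from about (236,77) to (230,111), nearly along the line to the red dot (229,167). The green dot is at (158,83). I'll fit the slot and collar on the plug plane.

```bash
python3 - <<'E'
from h import *
p,d,P,C,K=cap("wrist")
a=p.astype(int); r,g,b=a[...,0],a[...,1],a[...,2]
def proj(uv,z):
    uv=np.asarray(uv,float);ray=np.c_[(uv[:,0]-K[0,2])/K[0,0],(uv[:,1]-K[1,2])/K[1,1],np.ones(len(uv))]@C[:3,:3].T
    return C[:3,3]+ray*((z-C[2,3])/ray[:,2])[:,None]
w=np.zeros(r.shape,bool);w[45:145,185:285]=1
def fit(n,m,z):
    vu=np.argwhere(m)[:,::-1]; q=proj(vu,z)[:,:2]*1000
    c,wh,an=cv2.minAreaRect(q.astype(np.float32)); ev=np.linalg.svd(q-q.mean(0),full_matrices=False)[2][0]
    print(n,len(q),q.mean(0).round(1),np.round(c,1),np.round(wh,1),round(an,1),'pca',np.degrees(np.arctan2(ev[1],ev[0])).round(1))
ws=np.zeros_like(w);ws[72:115,218:249]=1
for t in (90,130): fit("slot",ws&(a.max(-1)<t),.0955)
gold=w&(r>200)&(b<120)&(g>100)
fit("collar",gold,.096)
cs,_=cv2.findContours(gold.astype(np.uint8),cv2.RETR_CCOMP,cv2.CHAIN_APPROX_NONE)
for c in cs:
    if len(c)>40:
        q=proj(c[:,0],.096)[:,:2]*1000; e=cv2.fitEllipse(q.astype(np.float32)); print("ell",np.round(e[0],1),np.round(e[1],1))
wr=np.zeros_like(w);wr[155:180,215:245]=1; fit("red",wr&(r>180)&(g<90),.09)
wr[:]=0;wr[70:97,145:172]=1; fit("green",wr&(g>130)&(r<90),.09)
wr[:]=0;wr[0:215,130:350]=1
fit("box",wr&(abs(P[...,2]-.09)<.003),.09)
print("Z plug",np.nanmedian(P[85:90,222:226,2]),"collar",np.nanmedian(P[gold][:,2]),'boxtop',P[180,160])
E
```

```text
slot 370 [530.2 187.7] [530.1 187.7] [26.7  9. ] 13.0 pca -166.8
slot 453 [530.5 188.3] [529.8 190.4] [30.1 18. ] 21.1 pca -162.7
collar 1783 [530.6 189.2] [529.6 188.8] [52.2 51.6] 69.2 pca -76.0
ell [529.8 189. ] [51.1 52. ]
ell [529.6 189. ] [35.9 36.6]
red 168 [469.9 169.9] [469.8 170.1] [12.3 12.7] 68.6 pca 156.2
green 212 [509.5 249. ] [509.5 249. ] [12.5 12.5] 17.5 pca -88.6
box 28208 [523.7 184.1] [523.2 186.4] [174.6 159.3] 18.4 pca 163.8
Z plug 0.09010664258531734 collar 0.09634434717016405 boxtop [nan nan nan]
```

```bash
python3 -m pendant '[{"hand":1,"dx":0,"dy":0,"dz":0,"roll":-0.0195},{"hand":1,"dx":0,"dy":0,"dz":0,"roll":-0.0195},{"hand":1,"dx":0,"dy":0,"dz":0,"roll":-0.0195},{"hand":1,"dx":0,"dy":0,"dz":0,"roll":-0.0195},{"hand":1,"dx":0,"dy":0,"dz":0,"roll":-0.0195},{"hand":1,"dx":0,"dy":0,"dz":0,"roll":-0.0195},{"hand":1,"dx":0,"dy":0,"dz":0,"roll":-0.0195},{"hand":1,"dx":0,"dy":0,"dz":0,"roll":-0.0195},{"hand":1,"dx":0,"dy":0,"dz":0,"roll":-0.0195},{"hand":1,"dx":0,"dy":0,"dz":0,"roll":-0.0195}]'
python3 -m pendant '[{"hand":1,"dx":0,"dy":0,"dz":0,"roll":-0.0195},{"hand":1,"dx":0,"dy":0,"dz":0,"roll":-0.0195},{"hand":1,"dx":0,"dy":0,"dz":0,"roll":-0.0195},{"hand":1,"dx":0,"dy":0,"dz":0,"roll":-0.0195},{"hand":1,"dx":0,"dy":0,"dz":0,"roll":-0.0195},{"hand":1,"dx":0,"dy":0,"dz":0,"roll":-0.0195},{"hand":1,"dx":0,"dy":0,"dz":0,"roll":-0.0195},{"hand":1,"dx":0,"dy":0,"dz":0,"roll":-0.0195},{"hand":1,"dx":0,"dy":0,"dz":0,"roll":-0.0195},{"hand":1,"dx":0,"dy":0,"dz":0,"roll":-0.0195}]'
python3 -m pendant '[{"hand":1,"dx":0,"dy":0,"dz":0,"roll":-0.0195},{"hand":1,"dx":0,"dy":0,"dz":0,"roll":-0.0185},{"hand":1,"dx":0,"dy":0,"dz":0,"roll":0},{"hand":1,"dx":0,"dy":0,"dz":0,"roll":0}]'
python3 -c "
from h import *
s=arm.get_state();print(s['q'].round(3));print(Ro.from_rotvec(s['orientation']).as_matrix().round(3))"
```

```text
time: 2.67
position: [0.4866, 0.0844, 0.2192]
orientation: [2.094, 2.341, 0.0]
force: [-0.3, -0.2, 0.2]
width: 0.0853
finger_force: 0.0
time: 3.5
position: [0.4866, 0.0844, 0.2192]
orientation: [0.367, 3.12, -0.0]
force: [-0.8, 0.0, -0.0]
width: 0.0854
finger_force: 0.0
time: 3.83
position: [0.4867, 0.0848, 0.2191]
orientation: [0.007, 3.141, -0.0]
force: [-0.0, -0.8, -0.3]
width: 0.0856
finger_force: 0.0
[ 0.098  0.175  1.675 -0.     1.291 -1.468]
[[-1.     0.005  0.   ]
 [ 0.005  1.    -0.   ]
 [-0.    -0.    -1.   ]]
```

```bash
python3 -m pendant '[{"hand":1,"dx":0.016,"dy":-0.953,"dz":0,"roll":0},{"hand":1,"dx":0.016,"dy":-0.953,"dz":0,"roll":0},{"hand":1,"dx":0.016,"dy":-0.953,"dz":0,"roll":0},{"hand":1,"dx":0.016,"dy":-0.953,"dz":0,"roll":0},{"hand":1,"dx":0.016,"dy":-0.953,"dz":0,"roll":0},{"hand":1,"dx":0.016,"dy":-0.953,"dz":0,"roll":0},{"hand":1,"dx":0.016,"dy":-0.953,"dz":0,"roll":0},{"hand":1,"dx":0.016,"dy":-0.953,"dz":0,"roll":0},{"hand":1,"dx":0.016,"dy":-0.953,"dz":0,"roll":0},{"hand":1,"dx":0.016,"dy":-0.953,"dz":0,"roll":0}]'
python3 -m pendant '[{"hand":1,"dx":0,"dy":0,"dz":0,"roll":0},{"hand":1,"dx":0,"dy":0,"dz":0,"roll":0}]'
python3 - <<'E'
from h import *
p,d,P,C,K=cap("wrist");save("w3",p);np.save("w3P",P)
a=p.astype(int); r,g,b=a[...,0],a[...,1],a[...,2]
near=np.hypot(P[...,0]-.482,P[...,1]+.201)<.06
def fit(n,m):
    q=P[m][:,:2]*1000;c,wh,an=cv2.minAreaRect(q.astype(np.float32));ev=np.linalg.svd(q-q.mean(0),full_matrices=False)[2][0]
    print(n,len(q),q.mean(0).round(1),np.round(c,1),np.round(wh,1),round(an,1),np.degrees(np.arctan2(ev[1],ev[0])).round(1),np.median(P[m][:,2]).round(4))
red=(r>2*g)&(r>2*b)
fit("bow top",near&red&(P[...,2]>.125))
fit("bow all",near&red&(P[...,2]>.085))
fit("stand",near&(abs(P[...,2]-.055)<.003))
E
```

```text
time: 4.67
position: [0.4816, -0.202, 0.2192]
orientation: [0.008, 3.141, -0.0]
force: [0.9, 0.5, 0.2]
width: 0.0854
finger_force: 0.0
time: 4.83
position: [0.4816, -0.2015, 0.2188]
orientation: [-0.009, -3.141, -0.0]
force: [0.1, -0.0, -0.8]
width: 0.0856
finger_force: 0.0
bow top 1321 [ 477.8 -201.2] [ 477.5 -205. ] [98.2 59.3] 61.8 -3.5 0.1329
bow all 1385 [ 476.5 -201.2] [ 477.5 -205. ] [98.2 59.3] 61.8 -3.2 0.1329
stand 3699 [ 476.4 -201.5] [ 480.4 -201.4] [64.1 80.6] 87.5 -4.5 0.0563
```

View pics/w3.png

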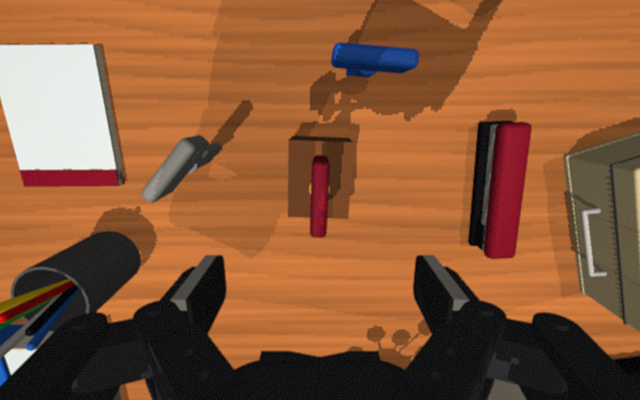

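The red bow is at (319,196), upright and midway between the fingers. The blue key (375,58) and grey key (180,168) are clear of them. Descending and gripping.

```bash
python3 -m pendant '[{"hand":1,"dx":0,"dy":0,"dz":0.787,"roll":0.007},{"hand":1,"dx":0,"dy":0,"dz":0.787,"roll":0},{"hand":1,"dx":0,"dy":0,"dz":0.787,"roll":0},{"hand":1,"dx":0,"dy":0,"dz":0.787,"roll":0},{"hand":1,"dx":0,"dy":0,"dz":0.787,"roll":0},{"hand":1,"dx":0,"dy":0,"dz":0,"roll":0},{"hand":1,"dx":0,"dy":0,"dz":0,"roll":0}]'
python3 -m pendant '[{"hand":-1,"dx":0,"dy":0,"dz":0,"roll":0},{"hand":-1,"dx":0,"dy":0,"dz":0,"roll":0},{"hand":-1,"dx":0,"dy":0,"dz":0,"roll":0},{"hand":-1,"dx":0,"dy":0,"dz":0,"roll":0},{"hand":-1,"dx":0,"dy":0,"dz":0,"roll":0},{"hand":-1,"dx":0,"dy":0,"dz":0,"roll":0},{"hand":-1,"dx":0,"dy":0,"dz":0,"roll":0},{"hand":-1,"dx":0,"dy":0,"dz":0,"roll":0},{"hand":-1,"dx":0,"dy":0,"dz":0,"roll":0},{"hand":-1,"dx":0,"dy":0,"dz":0,"roll":0}]'
```

```text
time: 5.47
position: [0.482, -0.1993, 0.1009]
orientation: [-0.069, -3.139, -0.001]
force: [-0.3, 0.1, 0.8]
width: 0.0854
finger_force: 0.0
time: 6.3
position: [0.4825, -0.2004, 0.1015]
orientation: [0.069, 3.14, -0.001]
force: [-0.9, -1.1, 6.9]
width: 0.0125
finger_force: 59.3
```

```bash
python3 -m pendant '[{"hand":-1,"dx":0,"dy":0,"dz":-0.2,"roll":0},{"hand":-1,"dx":0,"dy":0,"dz":-0.4,"roll":0},{"hand":-1,"dx":0,"dy":0,"dz":-0.5,"roll":0},{"hand":-1,"dx":0,"dy":0,"dz":-0.5,"roll":0},{"hand":-1,"dx":0,"dy":0,"dz":-0.7,"roll":0},{"hand":-1,"dx":0,"dy":0,"dz":-0.7,"roll":0},{"hand":-1,"dx":0,"dy":0,"dz":-0.8,"roll":0},{"hand":-1,"dx":0,"dy":0,"dz":0,"roll":0},{"hand":-1,"dx":0,"dy":0,"dz":0,"roll":0}]'
python3 - <<'E'
from h import *
p,d,P,C,K=cap("wrist");save("w4",p)
E
```

```text
time: 7.05
position: [0.4824, -0.2002, 0.2158]
orientation: [0.068, 3.139, -0.001]
force: [-0.6, -1.2, -2.2]
width: 0.0126
finger_force: 58.7
```

View pics/w4.png

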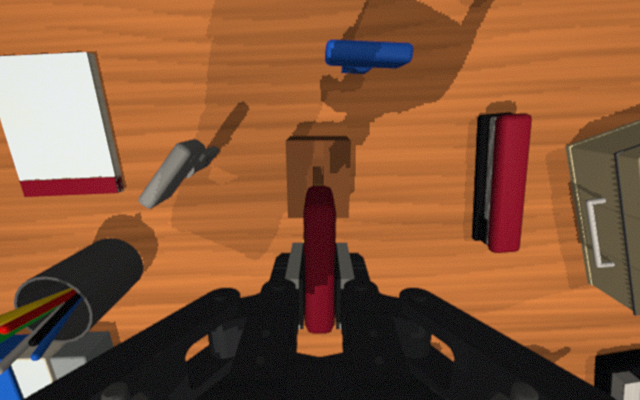

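The red key is in the pads, bow at rows 187–332 around column 319, and the stand's slot is empty. Carrying it to the lock.

```bash
python3 -m pendant '[{"hand":-1,"dx":-0.073,"dy":0.931,"dz":0,"roll":0},{"hand":-1,"dx":-0.073,"dy":0.931,"dz":0,"roll":0},{"hand":-1,"dx":-0.073,"dy":0.931,"dz":0,"roll":0},{"hand":-1,"dx":-0.073,"dy":0.931,"dz":0,"roll":0},{"hand":-1,"dx":-0.073,"dy":0.931,"dz":0,"roll":0},{"hand":-1,"dx":-0.073,"dy":0.931,"dz":0,"roll":0},{"hand":-1,"dx":-0.073,"dy":0.931,"dz":0,"roll":0},{"hand":-1,"dx":-0.073,"dy":0.931,"dz":0,"roll":0},{"hand":-1,"dx":-0.073,"dy":0.931,"dz":0,"roll":0},{"hand":-1,"dx":-0.073,"dy":0.931,"dz":0,"roll":0}]'
python3 -m pendant '[{"hand":-1,"dx":-0.073,"dy":0.931,"dz":0,"roll":0},{"hand":-1,"dx":-0.073,"dy":0.931,"dz":0,"roll":0},{"hand":-1,"dx":-0.073,"dy":0.931,"dz":0,"roll":0},{"hand":-1,"dx":-0.073,"dy":0.931,"dz":0,"roll":0},{"hand":-1,"dx":0,"dy":0,"dz":0,"roll":-0.0143},{"hand":-1,"dx":0,"dy":0,"dz":0,"roll":-0.0143},{"hand":-1,"dx":0,"dy":0,"dz":0,"roll":-0.0143},{"hand":-1,"dx":0,"dy":0,"dz":0,"roll":0},{"hand":-1,"dx":0,"dy":0,"dz":0,"roll":0}]'
python3 - <<'E'
from h import *
s=arm.get_state();R=Ro.from_rotvec(s["orientation"]).as_matrix();print("yaw",np.degrees(np.arctan2(R[1,0],R[0,0])),R[2].round(3),s["q"].round(3))
tcp=s["position"]
p,d,P,C,K=cap("wrist");a=p.astype(int);red=(a[...,0]>2*a[...,1])&(a[...,0]>2*a[...,2])
T=(P-tcp)@R
m=red&(np.abs(T).max(-1)<.06); q=T[m];print("bow wrist",len(q),np.percentile(q,[1,50,99],axis=0).round(4))
p,d,P,C,K=cap("scene");save("s2",cv2.resize(p[90:220,290:420],(600,600),interpolation=cv2.INTER_CUBIC))
a=p.astype(int)
T=(P-tcp)@R
near=(np.abs(T[...,:2]).max(-1)<.045)&(P[...,2]>.105)
br=near&(a[...,0]>1.3*a[...,2])
for lo,hi in [(.112,.125),(.125,.14),(.14,.155),(.155,.175),(.175,.195),(.205,.225),(.225,.25)]:
    k=br&(P[...,2]>lo)&(P[...,2]<hi);q=T[k]
    if len(q)>5: print(lo,hi,len(q),np.percentile(q[:,0],[3,50,97]).round(4),np.percentile(q[:,1],[3,50,97]).round(4))
E
```

```text
time: 7.93
position: [0.5156, 0.0793, 0.2136]
orientation: [-0.068, -3.138, 0.0]
force: [0.6, -0.9, -1.1]
width: 0.0128
finger_force: 58.7
time: 8.68
position: [0.5295, 0.1891, 0.2139]
orientation: [0.35, -3.12, 0.0]
force: [0.1, 0.2, -0.2]
width: 0.0123
finger_force: 58.8
yaw -167.21060013936525 [ 0.002 -0.    -1.   ] [ 0.278  0.332  1.491  0.     1.321 -1.516]
bow wrist 4222 [[-0.027  -0.0063 -0.0347]
 [ 0.009   0.0001 -0.0314]
 [ 0.0339  0.0066 -0.0038]]
0.125 0.14 32 [-0.0122 -0.0001  0.0128] [-0.0075 -0.0053 -0.0001]
0.14 0.155 35 [-0.0123 -0.0012  0.0119] [-0.0078 -0.0051  0.0015]
0.155 0.175 51 [-0.0119 -0.0035  0.0115] [-0.007  -0.0052  0.0008]
0.175 0.195 25 [-0.0056 -0.0016  0.0105] [-0.008  -0.0064  0.002 ]
0.205 0.225 111 [-0.0314 -0.0043  0.0307] [-0.01   -0.0075 -0.0024]
0.225 0.25 111 [-0.0306 -0.0148  0.0292] [-0.0099 -0.0067  0.0029]
```

View pics/s2.png

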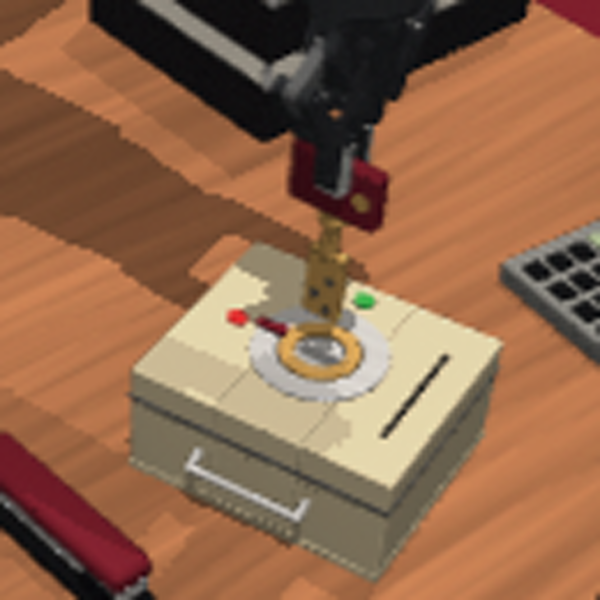

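The key hangs upright and in line over the lock at (325,310) in the crop, with its blade just above the collar at (320,350). Lowering, then feeling for the plug.

```bash
python3 -m pendant '[{"hand":-1,"dx":0,"dy":0,"dz":0.26,"roll":0},{"hand":-1,"dx":0,"dy":0,"dz":0.26,"roll":0},{"hand":-1,"dx":0,"dy":0,"dz":0.26,"roll":0},{"hand":-1,"dx":0,"dy":0,"dz":0.2,"roll":0},{"hand":-1,"dx":0,"dy":0,"dz":0,"roll":0}]'
python3 -m pendant '[{"hand":-1,"dx":0,"dy":0,"dz":0.07,"roll":0},{"hand":-1,"dx":0,"dy":0,"dz":0.07,"roll":0},{"hand":-1,"dx":0,"dy":0,"dz":0,"roll":0}]'
python3 -m pendant '[{"hand":-1,"dx":0,"dy":0,"dz":0.07,"roll":0},{"hand":-1,"dx":0,"dy":0,"dz":0.07,"roll":0},{"hand":-1,"dx":0,"dy":0,"dz":0,"roll":0}]'
```

```text
time: 9.2
position: [0.5292, 0.189, 0.1836]
orientation: [0.353, -3.119, 0.001]
force: [1.0, -1.1, -2.4]
width: 0.0125
finger_force: 58.8
time: 9.45
position: [0.5298, 0.1892, 0.1811]
orientation: [0.354, -3.121, 0.0]
force: [0.3, 0.5, -1.0]
width: 0.0129
finger_force: 58.8
time: 9.7
position: [0.5297, 0.1891, 0.1767]
orientation: [0.354, -3.121, 0.0]
force: [0.5, -0.1, -1.4]
width: 0.0129
finger_force: 58.8
```

```bash
python3 -m pendant '[{"hand":-1,"dx":0,"dy":0,"dz":0.07,"roll":0},{"hand":-1,"dx":0,"dy":0,"dz":0.07,"roll":0},{"hand":-1,"dx":0,"dy":0,"dz":0,"roll":0}]'
python3 -m pendant '[{"hand":-1,"dx":0,"dy":0,"dz":0.07,"roll":0},{"hand":-1,"dx":0,"dy":0,"dz":0.07,"roll":0},{"hand":-1,"dx":0,"dy":0,"dz":0,"roll":0}]'
```

```text
time: 9.95
position: [0.5297, 0.1891, 0.1724]
orientation: [0.354, -3.121, 0.0]
force: [-0.9, 0.3, -1.2]
width: 0.0123
finger_force: 58.8
time: 10.2
position: [0.5297, 0.1891, 0.1682]
orientation: [0.354, -3.121, 0.0]
force: [-0.4, -0.4, -0.3]
width: 0.0123
finger_force: 58.8
```

No force 11 mm below the mouth, so the blade is sliding in. Continuing to the bottom.

```bash
python3 -m pendant '[{"hand":-1,"dx":0,"dy":0,"dz":0.09,"roll":0},{"hand":-1,"dx":0,"dy":0,"dz":0.09,"roll":0},{"hand":-1,"dx":0,"dy":0,"dz":0.09,"roll":0},{"hand":-1,"dx":0,"dy":0,"dz":0,"roll":0}]'
python3 -m pendant '[{"hand":-1,"dx":0,"dy":0,"dz":0.05,"roll":0},{"hand":-1,"dx":0,"dy":0,"dz":0.05,"roll":0},{"hand":-1,"dx":0,"dy":0,"dz":0.05,"roll":0},{"hand":-1,"dx":0,"dy":0,"dz":0,"roll":0}]'
python3 -m pendant '[{"hand":-1,"dx":0,"dy":0,"dz":0.04,"roll":0},{"hand":-1,"dx":0,"dy":0,"dz":0.04,"roll":0},{"hand":-1,"dx":0,"dy":0,"dz":0,"roll":0}]'
```

```text
time: 10.53
position: [0.5296, 0.1891, 0.1599]
orientation: [0.354, -3.121, 0.0]
force: [0.4, 0.2, -1.4]
width: 0.0127
finger_force: 58.8
time: 10.87
position: [0.5297, 0.1892, 0.1558]
orientation: [0.354, -3.121, 0.0]
force: [-0.4, -0.3, -1.2]
width: 0.0128
finger_force: 58.8
time: 11.12
position: [0.5298, 0.1891, 0.1535]
orientation: [0.354, -3.121, 0.0]
force: [-0.9, 0.9, -1.4]
width: 0.0125
finger_force: 58.8
```

```bash
python3 -m pendant '[{"hand":-1,"dx":0,"dy":0,"dz":0.05,"roll":0},{"hand":-1,"dx":0,"dy":0,"dz":0,"roll":0},{"hand":-1,"dx":0,"dy":0,"dz":0,"roll":0}]'
python3 -m pendant '[{"hand":-1,"dx":0,"dy":0,"dz":0.05,"roll":0},{"hand":-1,"dx":0,"dy":0,"dz":0,"roll":0},{"hand":-1,"dx":0,"dy":0,"dz":0,"roll":0}]'
```

```text
time: 11.37
position: [0.5299, 0.1892, 0.1523]
orientation: [-0.354, 3.121, 0.0]
force: [0.3, -0.6, 0.5]
width: 0.0127
finger_force: 58.9
time: 11.62
position: [0.5299, 0.1892, 0.1508]
orientation: [-0.354, 3.121, 0.0]
force: [-0.3, 0.1, 1.6]
width: 0.0123
finger_force: 59.1
```

```bash
python3 -m pendant '[{"hand":-1,"dx":0,"dy":0,"dz":0.06,"roll":0},{"hand":-1,"dx":0,"dy":0,"dz":0,"roll":0},{"hand":-1,"dx":0,"dy":0,"dz":0,"roll":0}]'
python3 -m pendant '[{"hand":-1,"dx":0,"dy":0,"dz":0.06,"roll":0},{"hand":-1,"dx":0,"dy":0,"dz":0,"roll":0},{"hand":-1,"dx":0,"dy":0,"dz":0,"roll":0}]'
```

```text
time: 11.87
position: [0.5299, 0.1892, 0.1491]
orientation: [-0.354, 3.121, 0.0]
force: [0.0, -0.0, 2.7]
width: 0.0124
finger_force: 59.4
time: 12.12
position: [0.5303, 0.1893, 0.1482]
orientation: [-0.354, 3.12, 0.0]
force: [-1.7, -0.0, 12.4]
width: 0.0126
finger_force: 60.6
```

The blade is in to the keyway's floor and the spring travel is used up. I'll ease off 3 mm and turn clockwise (positive roll).

```bash
python3 -m pendant '[{"hand":-1,"dx":0,"dy":0,"dz":-0.05,"roll":0},{"hand":-1,"dx":0,"dy":0,"dz":-0.05,"roll":0},{"hand":-1,"dx":0,"dy":0,"dz":0,"roll":0.01},{"hand":-1,"dx":0,"dy":0,"dz":0,"roll":0.01},{"hand":-1,"dx":0,"dy":0,"dz":0,"roll":0.01},{"hand":-1,"dx":0,"dy":0,"dz":0,"roll":0.01},{"hand":-1,"dx":0,"dy":0,"dz":0,"roll":0.01},{"hand":-1,"dx":0,"dy":0,"dz":0,"roll":0.01},{"hand":-1,"dx":0,"dy":0,"dz":0,"roll":0}]'
python3 - <<'E'
from h import *
s=arm.get_state();print(s["ft_torque"].round(3),s["q"].round(3))
p,d,P,C,K=cap("scene");save("s3",cv2.resize(p[90:220,290:420],(600,600),interpolation=cv2.INTER_CUBIC))
E
```

```text
time: 12.87
position: [0.5299, 0.1892, 0.1501]
orientation: [0.241, 3.132, 0.0]
force: [0.1, 1.4, 2.9]
width: 0.0128
finger_force: 59.3
[ 0.108 -0.134  0.103] [ 0.278  0.392  1.564  0.     1.185 -1.139]
```

View pics/s3.png

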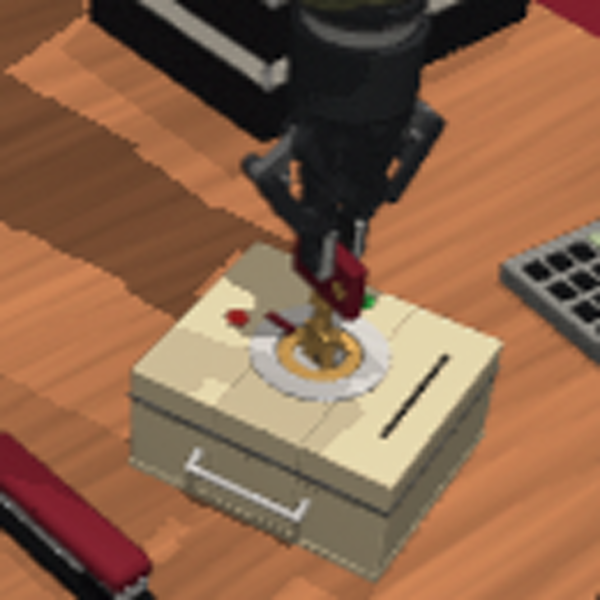

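The key is in the lock and the pointer (280,322) has begun to move toward the green dot. Turning on.

```bash
python3 -m pendant '[{"hand":-1,"dx":0,"dy":0,"dz":0,"roll":0.016},{"hand":-1,"dx":0,"dy":0,"dz":0,"roll":0.018},{"hand":-1,"dx":0,"dy":0,"dz":0,"roll":0.018},{"hand":-1,"dx":0,"dy":0,"dz":0,"roll":0.018},{"hand":-1,"dx":0,"dy":0,"dz":0,"roll":0.018},{"hand":-1,"dx":0,"dy":0,"dz":0,"roll":0.018},{"hand":-1,"dx":0,"dy":0,"dz":0,"roll":0.018},{"hand":-1,"dx":0,"dy":0,"dz":0,"roll":0.018},{"hand":-1,"dx":0,"dy":0,"dz":0,"roll":0.018},{"hand":-1,"dx":0,"dy":0,"dz":0,"roll":0.018}]'
python3 -c "
from h import *
s=arm.get_state();print(s['ft_torque'].round(3),s['q'].round(3))"
python3 -m pendant '[{"hand":-1,"dx":0,"dy":0,"dz":0,"roll":0.006},{"hand":-1,"dx":0,"dy":0,"dz":0,"roll":0.006},{"hand":-1,"dx":0,"dy":0,"dz":0,"roll":0},{"hand":-1,"dx":0,"dy":0,"dz":0,"roll":0}]'
python3 -c "
from h import *
s=arm.get_state();print(s['ft_torque'].round(3),s['q'].round(3))"
```

```text
time: 13.75
position: [0.5299, 0.1889, 0.1501]
orientation: [1.866, 2.527, -0.001]
force: [-0.2, -2.5, 2.7]
width: 0.0124
finger_force: 59.3
[-0.373 -0.134  0.193] [ 2.780e-01  3.920e-01  1.564e+00 -1.000e-03  1.186e+00 -2.100e-02]
time: 14.08
position: [0.5299, 0.189, 0.1501]
orientation: [1.953, 2.46, -0.0]
force: [0.0, -2.6, 2.5]
width: 0.0128
finger_force: 59.3
[-0.472 -0.141  0.114] [ 0.278  0.392  1.564 -0.     1.186  0.049]
```

```bash
T='from h import *
s=arm.get_state();print(s["ft_torque"].round(3),s["q"][5].round(3))'
python3 -m pendant '[{"hand":-1,"dx":0,"dy":0,"dz":0,"roll":0.006},{"hand":-1,"dx":0,"dy":0,"dz":0,"roll":0.006},{"hand":-1,"dx":0,"dy":0,"dz":0,"roll":0},{"hand":-1,"dx":0,"dy":0,"dz":0,"roll":0}]'; python3 -c "$T"
python3 -m pendant '[{"hand":-1,"dx":0,"dy":0,"dz":0,"roll":0.006},{"hand":-1,"dx":0,"dy":0,"dz":0,"roll":0.006},{"hand":-1,"dx":0,"dy":0,"dz":0,"roll":0},{"hand":-1,"dx":0,"dy":0,"dz":0,"roll":0}]'; python3 -c "$T"
```

```text
time: 14.42
position: [0.5299, 0.189, 0.1501]
orientation: [2.045, 2.385, -0.0]
force: [0.8, -2.4, 2.0]
width: 0.0127
finger_force: 59.3
[-0.622 -0.17   0.054] 0.125
time: 14.75
position: [0.5298, 0.1891, 0.1501]
orientation: [2.133, 2.306, -0.0]
force: [-0.3, -3.2, 2.2]
width: 0.0126
finger_force: 59.3
[-0.701 -0.117  0.29 ] 0.2
```

```bash
T='from h import *
s=arm.get_state();print(s["ft_torque"].round(3),s["q"][5].round(3))'
python3 -m pendant '[{"hand":-1,"dx":0,"dy":0,"dz":0,"roll":0.004},{"hand":-1,"dx":0,"dy":0,"dz":0,"roll":0.004},{"hand":-1,"dx":0,"dy":0,"dz":0,"roll":0},{"hand":-1,"dx":0,"dy":0,"dz":0,"roll":0}]'; python3 -c "$T"
python3 -m pendant '[{"hand":-1,"dx":0,"dy":0,"dz":0,"roll":0.004},{"hand":-1,"dx":0,"dy":0,"dz":0,"roll":0.004},{"hand":-1,"dx":0,"dy":0,"dz":0,"roll":0},{"hand":-1,"dx":0,"dy":0,"dz":0,"roll":0}]'; python3 -c "$T"
python3 - <<'E'
from h import *
p,d,P,C,K=cap("scene");q,*_=cap("top")
save("s4",np.hstack([cv2.resize(p[130:190,315:375],(400,400),interpolation=cv2.INTER_CUBIC),cv2.resize(q[190:255,207:272],(400,400),interpolation=cv2.INTER_CUBIC)]))
E
```

```text
time: 15.08
position: [0.5298, 0.1891, 0.1501]
orientation: [2.19, 2.252, -0.0]
force: [0.9, -3.3, 2.4]
width: 0.0126
finger_force: 60.9
[-0.775 -0.029  1.013] 0.25
time: 15.42
position: [0.5298, 0.1891, 0.1501]
orientation: [2.246, 2.196, -0.0]
force: [-0.6, -3.6, 1.6]
width: 0.0126
finger_force: 69.5
[-0.732 -0.099  1.509] 0.301
```

View pics/s4.png

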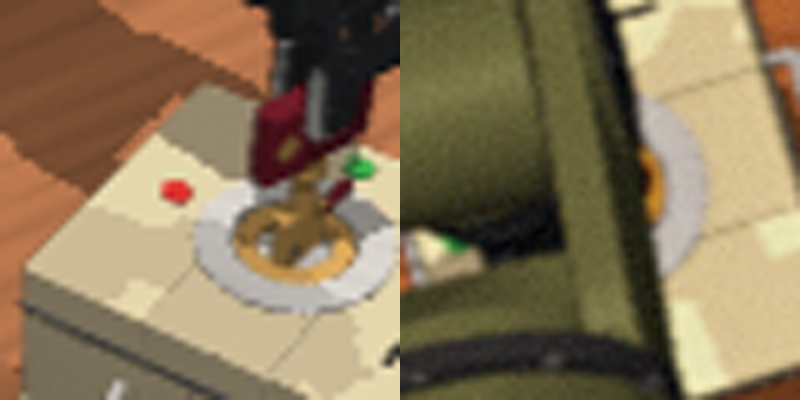

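The torque has risen to 1.5 N m, so the key is at the stop, and the pointer (340,195) now points at the green dot (360,168). I'll ease the torque and press off, then let go.

```bash
python3 -m pendant '[{"hand":-1,"dx":0,"dy":0,"dz":0,"roll":-0.005},{"hand":-1,"dx":0,"dy":0,"dz":0,"roll":-0.005},{"hand":-1,"dx":0,"dy":0,"dz":0,"roll":-0.004},{"hand":-1,"dx":0,"dy":0,"dz":-0.03,"roll":0},{"hand":-1,"dx":0,"dy":0,"dz":0,"roll":0},{"hand":-1,"dx":0,"dy":0,"dz":0,"roll":0}]'
python3 -c 'from h import *
s=arm.get_state();print(s["ft_torque"].round(3),s["q"][5].round(3))'
python3 -m pendant '[{"hand":-0.6,"dx":0,"dy":0,"dz":0,"roll":0},{"hand":-0.5,"dx":0,"dy":0,"dz":0,"roll":0},{"hand":-0.4,"dx":0,"dy":0,"dz":0,"roll":0},{"hand":-0.2,"dx":0,"dy":0,"dz":0,"roll":0},{"hand":0,"dx":0,"dy":0,"dz":0,"roll":0},{"hand":0.3,"dx":0,"dy":0,"dz":0,"roll":0},{"hand":0.3,"dx":0,"dy":0,"dz":0,"roll":0},{"hand":0.3,"dx":0,"dy":0,"dz":0,"roll":0}]'
python3 -m pendant '[{"hand":0.3,"dx":0,"dy":0,"dz":-0.3,"roll":0},{"hand":0.3,"dx":0,"dy":0,"dz":-0.6,"roll":0},{"hand":0.3,"dx":0,"dy":0,"dz":-0.8,"roll":0},{"hand":0.3,"dx":0,"dy":0,"dz":-0.8,"roll":0},{"hand":0.3,"dx":0,"dy":0,"dz":-0.8,"roll":0},{"hand":0.3,"dx":0,"dy":0,"dz":-0.8,"roll":0},{"hand":0.3,"dx":0,"dy":0,"dz":0,"roll":0},{"hand":0.3,"dx":0,"dy":0,"dz":0,"roll":0}]'
python3 - <<'E'
from h import *
p,d,P,C,K=cap("wrist");q,_,S,*_=cap("scene")
save("s5",np.hstack([p[:,120:520],cv2.resize(q[115:195,305:385],(400,400),interpolation=cv2.INTER_CUBIC)]))
for n,p,P in (("w",p,P),("s",q,S)):
    a=p.astype(int);red=(a[...,0]>2*a[...,1])&(a[...,0]>2*a[...,2])
    k=red&(np.hypot(P[...,0]-.53,P[...,1]-.189)<.05)&(P[...,2]>.12)&(P[...,2]<.22);b=P[k];z=np.percentile(b[:,2],97)
    t=b[b[:,2]>z-.008];ev=np.linalg.svd(t[:,:2]-t[:,:2].mean(0),full_matrices=False)[2][0]
    print(n,len(b),np.percentile(b[:,2],[2,50,97]).round(4),t.mean(0).round(4),np.degrees(np.arctan2(ev[1],ev[0])).round(1))
E
```

```text
time: 16.02
position: [0.5298, 0.1891, 0.151]
orientation: [-2.152, -2.289, 0.0]
force: [0.5, -3.3, 0.6]
width: 0.0128
finger_force: 59.3
[-0.755 -0.118  0.434] 0.216
time: 16.68
position: [0.5298, 0.1892, 0.151]
orientation: [-2.151, -2.29, -0.0]
force: [0.1, 0.3, 0.6]
width: 0.0556
finger_force: 0.0
time: 17.35
position: [0.5301, 0.1893, 0.2757]
orientation: [2.15, 2.289, 0.004]
force: [0.3, -1.6, 0.4]
width: 0.0557
finger_force: 0.0
w 1156 [0.1673 0.1837 0.1852] [0.529  0.1929 0.1837] -83.4
s 189 [0.147  0.1732 0.1832] [0.5329 0.1861 0.1807] -83.6
```

View pics/s5.png

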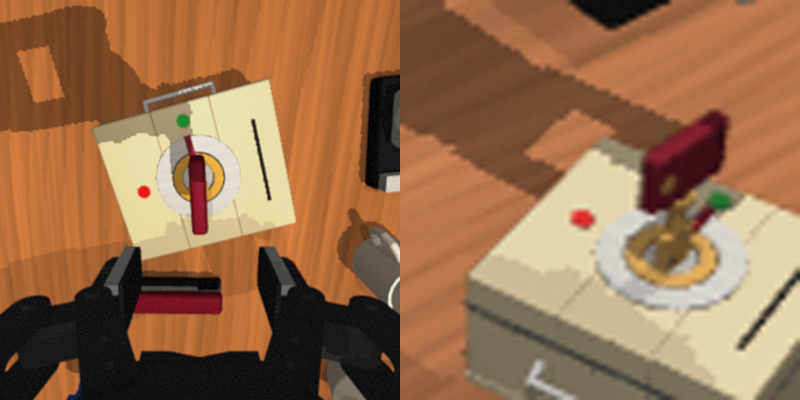

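The key stands upright with its bow top at z ≈ 0.1845 m, where fully home should be 0.185 m. The pointer (190,145) lines up with the green dot (183,121), and the open gripper is well clear. Handing in.

```bash
python3 -c "
from rig import arm
print(arm.sign_off())"
```

```text
the job is handed in; nothing more can be done
None
```

The deposit box is unlocked: the red key stands fully home in the lock, turned clockwise to the stop and released, and nothing else on the table was touched; I handed it in at about 17 s of the 58 s allowed.

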